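Brush out a quick-change lathe chuck and hold its collar home

ROBOT

A 7-joint arm with a two-finger parallel gripper is mounted at the origin on the work surface. World frame = base frame: x ahead of the robot, y to its left, z up, the work surface at z = 0. Lengths are in m, angles in rad, forces in N, time in s.
With the tool pointing down it reaches from about 0.35 to 0.9 m from the base axis. Payload 8.1 kg.
Tool frame: the origin (TCP) lies at the very end of the fingers, on their centre line; the grasp point (between the pads) lies 19 mm behind it; z points along the fingers, y is the line along which they close (so a half turn about z gives the same grasp; the last joint's range is limited). The gripper opens to 85 mm and grips with 20 to 120 N. Pads are 22 mm wide; open, the fingers measure 114 mm over their backs; the gripper's body (76 mm by 85 mm) begins 54 mm behind the grasp point. The pads swing forward as they close: fully open they stand 13 mm farther back than shut.
Start: joints at [-1.375, 0.434, 0.025, 1.573, -0.012, 1.134, -0.075], TCP at [0.184, 0.597, 0.231] pointing down, gripper open.
Joint ranges: [-2.62, 2.62], [-0.44, 2.09], [-1.27, 1.32], [0.08, 2.57], [-1.32, 4.46], [0.12, 2], [-2.74, 2.74]. Speed limits (rad/s): [2.22, 2.22, 3.01, 3.01, 3.14, 3.14, 3.14].

INTERFACE

Orientations are given as [roll, pitch, yaw] about the fixed x, y, z axes, in that order (R = Rz(yaw) Ry(pitch) Rx(roll)).
In Python, from cell import r gives the robot as it stands.
- The arm moves only by the shell command python3 -m crank 'ROWS' [FORCE]. ROWS is JSON, a list of rows, each an object with "slide": the shift along the tool's x, y, z in mm, a list of three; "roll": the turn about the tool's z in degrees; "hand": the closure, from -1 (fully open) to 1 (shut). A call has 1 to 12 rows; each row shifts and turns the commanded pose from where the row before left it, along the tool's axes as they then stand; what a row does not reach is not made up. A row lasts 1/12 s, in which the tool goes at most 41.7 mm and 7.16 degrees, less where a joint would pass 70% of its speed; a pose out of reach is approached as far as the arm can. A call is refused whole if a number of a shift passes 41.7 or a number of a turn 7.16, either way. A call with a gripper value outside its range is refused whole. The fingers move at their own pace and stop on an object; FORCE is the grip in N (left out, the last holds). Time passes only in rows, so rows that do not move let the fingers close. It gives the time, the measured TCP pose, the force, the opening and the grip force at its end, in the units of the state.
- r.observe(): the state, without advancing time (a new reading comes with each control period).
- r.camera(name): name is "side" or "top"; returns the picture (420x560x3 uint8, red, green, blue); there is no depth.
- r.calibration(name): a dict with "intrinsics" (3x3 intrinsics, pixels), "R" (3x3) and "t" (3): a world point X has camera coordinates R X + t. Camera axes: x right, y down, z forward; pixel columns grow to the right and rows downward; lengths in m; the calibration is good to about 2 mm. A picture is of the moment at which its call begins. calibration takes no time and is no camera call.
- r.job_done(): hands the job in; it is judged then, once.
Trained networks look in the newest picture that a camera, given by its name, has taken for a name from the list of things; names that differ only in an ending like _2 or _b are one class to them, and where a whole thing is asked for, a point or a joint stands for the part that bears it (a point fixed in the world has none). Each returns a list of dicts, best first, with "p" (0 to 1); they miss things now and then, are a little off and sometimes report something else, mostly with a low value. They report only what shows in the picture. A call takes as long as a camera call.
- r.boxes_of(camera, label): "box" ([left, top, right, bottom] in pixels, round what is visible of it).
- r.pinpoint(camera, label): "centre" ([column, row] in pixels: a listed point, or the origin of a listed thing).
The state is a dict: "time": time; "joints": joint angles; "qvel": joint speeds; "joint_torque": joint torques, N m; "eef_pos": TCP position; "tool_rot": TCP orientation; "force": force on the tool from outside, world axes, zero at the start; "torque": the same for the moment, N m; "opening": opening from 0.0 (shut) to 1.0 (fully open); "gripper_force": force on a finger pad.
Only numpy, scipy, OpenCV 4.12 (cv2) and the standard library are available. Lean on these libraries where they do the work, as an engineer would, in place of code of your own. Each camera call takes 0.05 s, during which the arm holds its last target. There are 200 camera calls.

TASK

Take the brush from its wooden stand and scrub out the socket of the chuck: down to the bottom, up at least halfway, down to the bottom again, then put the brush back upright in its stand and let go of it. Then grip the chuck's knurled collar, turn it clockwise (seen from above) while feeling with a light downward push until its hidden keyway drops over the pin, and push it fully home against its spring. Finish while still gripping the collar and holding it pushed home, and leave the other things on the bench where they are.

Things in the scene. Friction and masses are not known exactly. Their poses are not given: they have to be found in the camera images.
- socket_mouth (a point): Centre of the open mouth of the socket, 128 mm above the bench; z up. The chuck is fixed: 120 x 110 mm dark plate 14 mm thick, green cone (92 mm wide) to 38 mm high, then an upright steel tube, 42 mm outer diameter, with a vertical round socket, 30 mm clear, 88 mm deep. Its knurled collar is round the upper tube.
- socket_floor (a point): Centre of the flat floor of the socket, 40 mm above the bench, straight below the mouth; z up. A 5 mm pin, out of sight inside the collar, stands out sideways from the tube.
- collar: Knurled ribbed collar, 64 mm diameter, 36 mm high. Origin on its axis at its lower edge, 89 mm above the bench when up; z up. Turns about the vertical with 0.05 N m friction; cannot come off. One hidden keyway inside, unmarked. At the start it must turn clockwise (from above) 20 to 72 degrees to centre the keyway on the pin; 8 degrees off either way still passes.
- collar_press (a joint): How far the collar has been pushed down, in m: 0 up, 0.016 fully home (stop). Unless keyway and pin line up, it stops on the pin at 0.004 (0.005 to 0.006 when pressed harder). Against its spring, pushing it down takes about 2 N at 0, 4 N at 0.004 and 10 N at 0.016 (own weight included); it springs up when let go.
- brush: Stiff round brush, 190 mm long overall, standing upright with the bristle end down in its stand. Origin at the centre of its bristle tip (the lower end), z along the brush to the handle. Rigid bristle head black with orange rings, 23 mm diameter, from 0 to 55 mm; thin steel stem to 100 mm; dark wooden handle of 24 mm diameter from 105 to 185 mm. About 70 g.
- brush_stand: Fixed light wooden block, 85 x 85 x 60 mm, with one vertical round hole of 29 mm diameter and 50 mm depth at its centre, chamfered; the brush stands in it with its tip 10 mm above the bench. Origin at the centre of the block's underside.
- bowl: Bystander, to be left alone: light wooden turned bowl, 124 mm across, 50 mm high. Origin on its underside.
- wax_tin: Bystander, to be left alone: yellow wax tin, 68 mm across, 40 mm high. Origin on its underside.
- faceplate: Bystander, to be left alone: dark steel faceplate disc with a stub, 56 mm across, 24 mm high. Origin on its underside.
- blank: Bystander, to be left alone: square light wooden spindle blank, 140 x 32 x 32 mm. Origin on its underside.
- gouge: Bystander, to be left alone: turning gouge lying flat, wooden handle and steel blade, 280 mm long, 26 mm high. Origin on its underside.
- mallet: Bystander, to be left alone: wooden mallet lying flat, 210 mm long, 60 mm high. Origin on its underside.
- chuck_key: Bystander, to be left alone: steel T-shaped chuck key lying flat, 120 mm long, 11 mm high. Origin on its underside.

How it is judged:
By the outcome, as a careful person would: the job done as asked, in the order asked, and still so for the second after the job is handed in, while the arm keeps its last pose, push and grip.
It also fails if it takes over 69 s, if anything falls off the work surface, if the arm or the gripper's body presses on something with over 40 N, if the wrist force passes 120 N, or if a joint passes its speed limit or range.

## Working session

There is one attempt and no reset: what is moved stays moved. The work goes in short steps, Python scripts to look and compute and a shell command to move; the robot and the scene stay as the last step left them, time stands still between calls to the robot, and variables do not carry over. Pictures are saved under pics/ and viewed, at most 10 in all, crops included, and the job is handed in when it is done.

```bash
ls; mkdir -p pics; cat > h.py <<'E'
import numpy as np, cv2
from cell import r
def tri(label, fn='pinpoint'):
    A=[];b=[]
    ...
def ray(cam,px):
    c=r.calibration(cam);K=np.array(c['intrinsics']);R=np.array(c['R']);t=np.array(c['t'])
    d=R.T@np.linalg.solve(K,[px[0],px[1],1.]);return -R.T@t,d
def atz(cam,px,z):
    o,d=ray(cam,px);return o+d*(z-o[2])/d[2]
def proj(cam,X):
    c=r.calibration(cam);p=np.array(c['intrinsics'])@(np.array(c['R'])@np.array(X)+np.array(c['t']));return p[:2]/p[2]
def tri(pa,pb,ca='top',cb='side'):
    o1,d1=ray(ca,pa);o2,d2=ray(cb,pb);d1/=np.linalg.norm(d1);d2/=np.linalg.norm(d2)
    s=np.linalg.lstsq(np.c_[d1,-d2],o2-o1,rcond=None)[0];a=o1+d1*s[0];b=o2+d2*s[1]
    return (a+b)/2,np.linalg.norm(a-b)
def save(cam,name):
    im=r.camera(cam);cv2.imwrite('pics/'+name,cv2.cvtColor(im,cv2.COLOR_RGB2BGR));return im
E
cat > a.py <<'E'
from h import *
np.set_printoptions(precision=4,suppress=True)
a=save('top','t0.png');b=save('side','s0.png')
cv2.imwrite('pics/both0.png',cv2.cvtColor(np.vstack([a,b]),cv2.COLOR_RGB2BGR)) 
for c in('top','side'):
    o,d=ray(c,(280,210));print(c,o,d/np.linalg.norm(d))
for l in ['socket_mouth','brush','brush_stand','collar']:
    p={c:r.pinpoint(c,l)[:2] for c in('top','side')};q={c:r.boxes_of(c,l)[:1] for c in('top','side')}
    print(l,p,q)
    if p['top'] and p['side']: print(tri(p['top'][0]['centre'],p['side'][0]['centre']))
s=r.observe();print(s)
E
python3 a.py
```

```text
pics
top [0.4039 0.0053 1.2009] [ 0.1615 -0.0036 -0.9869]
side [ 0.5312 -0.8724  0.9387] [ 0.0153  0.7038 -0.7102]
socket_mouth {'top': [{'centre': [377.7, 244.1], 'p': 0.87}], 'side': [{'centre': [263.3, 261.9], 'p': 0.78}, {'centre': [263.5, 128.6], 'p': 0.18}]} {'top': [{'box': [344.1, 222.4, 390.7, 268.3], 'p': 0.79}], 'side': [{'box': [237.4, 252.2, 293.1, 318.3], 'p': 0.94}]}
(array([ 0.5029, -0.2274,  0.1336]), np.float64(0.010448005963022854))
brush {'top': [{'centre': [218.0, 257.2], 'p': 0.55}], 'side': [{'centre': [254.5, 185.4], 'p': 0.75}]} {'top': [{'box': [203.0, 245.6, 224.2, 259.0], 'p': 0.48}], 'side': [{'box': [245.3, 128.9, 255.6, 176.5], 'p': 0.55}]}
(array([ 0.4783,  0.165 , -0.0051]), np.float64(0.0069572054022837655))
brush_stand {'top': [{'centre': [222.4, 258.1], 'p': 0.93}], 'side': [{'centre': [255.7, 184.1], 'p': 0.74}, {'centre': [263.9, 261.8], 'p': 0.73}]} {'top': [{'box': [198.7, 237.9, 236.9, 272.7], 'p': 0.95}], 'side': [{'box': [238.9, 164.2, 270.8, 197.7], 'p': 0.96}]}
(array([0.4788, 0.1517, 0.0112]), np.float64(0.014523104544189692))
collar {'top': [{'centre': [371.8, 244.9], 'p': 0.85}], 'side': [{'centre': [261.7, 272.8], 'p': 0.79}]} {'top': [{'box': [359.5, 232.2, 385.2, 260.0], 'p': 0.57}], 'side': [{'box': [244.7, 252.5, 276.0, 288.4], 'p': 0.64}]}
(array([ 0.5013, -0.2225,  0.091 ]), np.float64(0.0036325639103196336))
{'time': 0.9, 'joints': array([-1.3746,  0.4345,  0.025 ,  1.5732, -0.0116,  1.134 , -0.0751]), 'qvel': array([-0.0004,  0.0016, -0.002 ,  0.0004,  0.0014, -0.0005,  0.0003]), 'joint_torque': array([ -0.0001, -67.0267,   1.0237, -31.6558,   0.0155,   0.0022,
        -0.    ]), 'eef_pos': array([0.184 , 0.5973, 0.2313]), 'tool_rot': array([3.1415, 0.    , 2.8427]), 'force': array([0.0866, 0.2509, 0.8206]), 'torque': array([0.0047, 0.0202, 0.0176]), 'gripper_force': 0.0, 'opening': 0.9969875364014338}
```

```bash
python3 - <<'E'
import cv2,numpy as np
t=cv2.imread('pics/t0.png');s=cv2.imread('pics/s0.png')
c=lambda im,x,y,w=100,h=75:cv2.resize(im[y:y+h,x:x+w],(400,300),interpolation=cv2.INTER_CUBIC)
cv2.imwrite('pics/crops.png',np.vstack([np.hstack([c(t,325,207),c(t,175,215)]),np.hstack([c(s,215,245),c(s,205,125)])]))
f=np.hstack([cv2.resize(t,(400,300)),cv2.resize(s,(400,300))])
cv2.imwrite('pics/full.png',f)
E
```

```text
(no output)
```

View pics/crops.png

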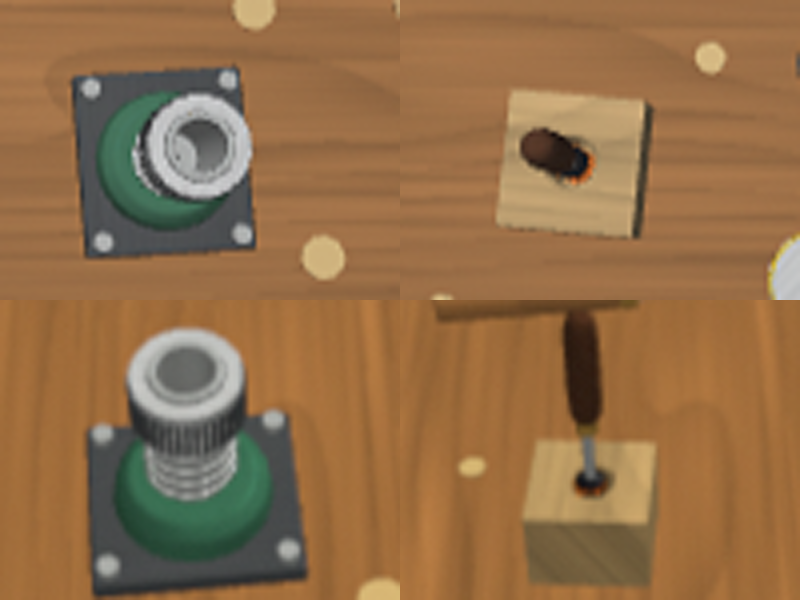

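View pics/full.png

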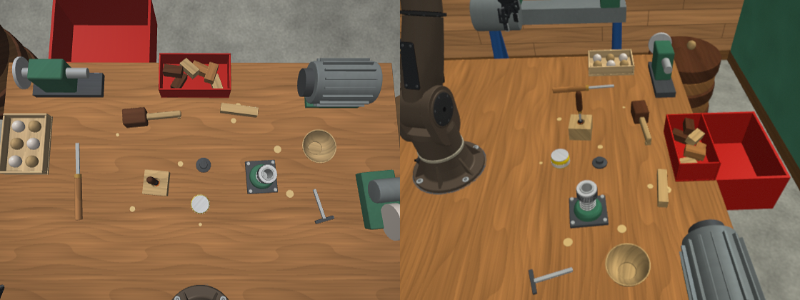

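```bash
python3 - <<'E'
from h import *
np.set_printoptions(precision=4,suppress=True)
for n,t,s,z in [('mouth',(375,243.3),(261.7,263),.128),('hole',(218.5,255.9),(253,170.5),.06),('handletop',(208.5,250.5),(249.8,130),.195),
  ('stem/handle bottom',(216.5,254.5),(251.6,156.5),.115)]:
    print(n,tri(t,s),atz('top',t,z),atz('side',s,z))
print(proj('top',[.184,.5973,.2313]),proj('side',[.184,.5973,.2313]))
import cv2
t=cv2.imread('pics/t0.png')
E
```

```text
mouth (array([ 0.5024, -0.2231,  0.1254]), np.float64(0.00415177426563817)) [ 0.5001 -0.2228  0.128 ] [ 0.5045 -0.2248  0.128 ]
hole (array([0.4775, 0.1552, 0.0596]), np.float64(0.006598081667796396)) [0.4742 0.1548 0.06  ] [0.4808 0.1554 0.06  ]
handletop (array([0.4787, 0.1597, 0.1935]), np.float64(0.001578899636723536)) [0.4778 0.1594 0.195 ] [0.4796 0.1578 0.195 ]
stem/handle bottom (array([0.4771, 0.1533, 0.1108]), np.float64(0.005317553801251149)) [0.4742 0.1524 0.115 ] [0.48   0.1487 0.115 ]
[-13.9642 394.0246] [156.6293  40.7329]
```

```bash
python3 -m crank '[{"slide":[0,0,0],"roll":-5.7,"hand":-1},{"slide":[0,0,0],"roll":-5.7,"hand":-1},{"slide":[0,0,0],"roll":-5.7,"hand":-1},{"slide":[-21,-32,0],"roll":0,"hand":-1},{"slide":[-21,-32,0],"roll":0,"hand":-1},{"slide":[-21,-32,0],"roll":0,"hand":-1},{"slide":[-21,-32,0],"roll":0,"hand":-1},{"slide":[-21,-32,0],"roll":0,"hand":-1},{"slide":[-21,-32,0],"roll":0,"hand":-1},{"slide":[-21,-32,0],"roll":0,"hand":-1},{"slide":[-21,-32,0],"roll":0,"hand":-1},{"slide":[-21,-32,0],"roll":0,"hand":-1}]' 30
```

```text
time: 1.9
eef_pos: [0.3737, 0.3076, 0.2316]
tool_rot: [3.141, 0.0, 3.141]
force: [0.4, 0.1, -0.7]
opening: 1.001
gripper_force: 0.0
```

```bash
python3 -m crank '[{"slide":[-21,-30.6,0],"roll":0,"hand":-1},{"slide":[-21,-30.6,0],"roll":0,"hand":-1},{"slide":[-21,-30.6,0],"roll":0,"hand":-1},{"slide":[-21,-30.6,0],"roll":0,"hand":-1},{"slide":[-20.8,-30,0],"roll":0,"hand":-1},{"slide":[0,0,10],"roll":0,"hand":-1},{"slide":[0,0,0],"roll":0,"hand":-1}]' 30; python3 - <<'E'
from h import *
s=r.observe();print(s['eef_pos'],s['joints'])
a=save('side','s1.png');x=s['eef_pos'];print(proj('side',x),proj('side',[x[0],x[1],.195]),proj('top',x));b=save('top','t1.png')
c=lambda im,x,y:cv2.resize(im[y:y+75,x:x+100],(400,300),interpolation=cv2.INTER_CUBIC)
cv2.imwrite('pics/c1.png',cv2.cvtColor(np.hstack([c(a,200,90),c(b,160,210)]),cv2.COLOR_RGB2BGR))
E
```

```text
time: 2.48
eef_pos: [0.4781, 0.1544, 0.2203]
tool_rot: [-3.141, -0.001, 3.136]
force: [-0.7, 0.6, -0.4]
opening: 0.997
gripper_force: 0.0
[0.47808196 0.15440369 0.22028047] [-0.57694708  0.24477682  0.19394357  1.8926772  -0.05442506  1.0104293
  1.20592234]
[248.64360734 122.63298313] [249.2138112  130.79868643] [209.04876109 249.49256237]
```

View pics/c1.png

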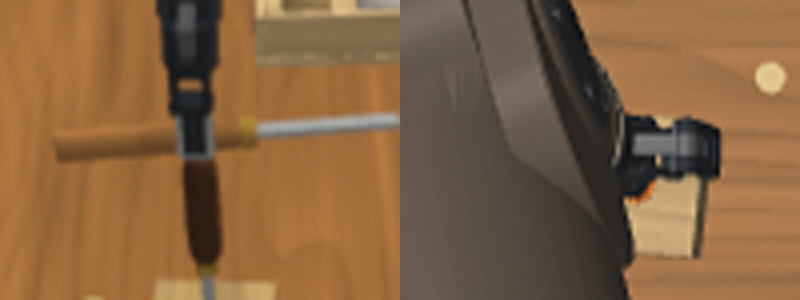

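```bash
python3 -m crank '[{"slide":[-0.5,1,13],"roll":0,"hand":-1},{"slide":[0,0,13],"roll":0,"hand":-1},{"slide":[0,0,13],"roll":0,"hand":-1},{"slide":[0,0,13],"roll":0,"hand":-1},{"slide":[0,0,13],"roll":0,"hand":-1},{"slide":[0,0,13],"roll":0,"hand":-1},{"slide":[0,0,0],"roll":0,"hand":0},{"slide":[0,0,0],"roll":0,"hand":0.3},{"slide":[0,0,0],"roll":0,"hand":1},{"slide":[0,0,0],"roll":0,"hand":1},{"slide":[0,0,0],"roll":0,"hand":1},{"slide":[0,0,0],"roll":0,"hand":1}]' 40
```

```text
time: 3.58
eef_pos: [0.4787, 0.1578, 0.1442]
tool_rot: [3.141, 0.001, 3.141]
force: [-0.6, -0.5, 5.7]
opening: 0.273
gripper_force: 39.0
```

```bash
python3 -m crank '[{"slide":[0,0,-5],"roll":0,"hand":1},{"slide":[0,0,-10],"roll":0,"hand":1},{"slide":[0,0,-15],"roll":0,"hand":1},{"slide":[0,0,-15],"roll":0,"hand":1},{"slide":[0,0,-15],"roll":0,"hand":1},{"slide":[0,0,-20],"roll":0,"hand":1},{"slide":[0,0,-20],"roll":0,"hand":1},{"slide":[0,0,-20],"roll":0,"hand":1},{"slide":[0,0,-20],"roll":0,"hand":1},{"slide":[0,0,-10],"roll":0,"hand":1},{"slide":[0,0,0],"roll":0,"hand":1}]'; python3 - <<'E'
from h import *
s=r.observe();print(s['eef_pos'])
a=save('side','s2.png');x=s['eef_pos'];b=save('top','t2.png')
for d in(.134,.079,.0):print(proj('side',[x[0],x[1],x[2]-d]),proj('top',[x[0],x[1],x[2]-d]))
print(r.pinpoint('side','brush'),r.pinpoint('top','brush'))
c=lambda im,x,y:cv2.resize(im[y:y+75,x:x+100],(400,300),interpolation=cv2.INTER_CUBIC)
cv2.imwrite('pics/c2.png',cv2.cvtColor(np.hstack([c(a,200,90),c(b,160,210)]),cv2.COLOR_RGB2BGR))
E
```

```text
time: 4.5
eef_pos: [0.4792, 0.1582, 0.296]
tool_rot: [3.139, 0.004, 3.141]
force: [0.8, -1.0, -0.6]
opening: 0.271
gripper_force: 39.3
[0.47917422 0.1581996  0.29596913]
[250.3652796  140.23091426] [211.23708924 250.95264496]
[249.16565991 122.83177537] [207.53377709 249.10090408]
[247.30571795  95.85540207] [201.43698412 246.05236796]
[{'centre': [247.8, 143.4], 'p': 0.83}] [{'centre': [207.6, 252.7], 'p': 0.43}]
```

View pics/c2.png

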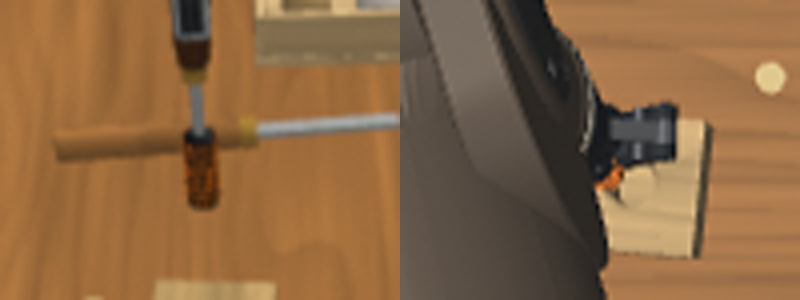

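```bash
python3 -m crank '[{"slide":[-2,-20,0],"roll":0,"hand":1},{"slide":[-2,-34,0],"roll":0,"hand":1},{"slide":[-2,-36,0],"roll":0,"hand":1},{"slide":[-2,-36,0],"roll":0,"hand":1},{"slide":[-2,-36,0],"roll":0,"hand":1},{"slide":[-2,-36,0],"roll":0,"hand":1},{"slide":[-2,-36,0],"roll":0,"hand":1},{"slide":[-2,-36,0],"roll":0,"hand":1},{"slide":[-2,-36,0],"roll":0,"hand":1},{"slide":[-2,-36,0],"roll":0,"hand":1},{"slide":[-2,-26,0],"roll":0,"hand":1},{"slide":[-2,-12,0],"roll":0,"hand":1}]'; python3 -m crank '[{"slide":[0,0,6],"roll":0,"hand":1},{"slide":[0,0,6],"roll":0,"hand":1},{"slide":[0,0,0],"roll":0,"hand":1}]'
python3 - <<'E'
from h import *
s=r.observe();print(s['eef_pos'],s['joints'],s['force'])
a=save('side','s3.png');x=s['eef_pos'];b=save('top','t3.png')
for d in(.134,.079,.0):print(proj('side',[x[0],x[1],x[2]-d]),proj('top',[x[0],x[1],x[2]-d]))
c=lambda im,x,y:cv2.resize(im[y:y+75,x:x+100],(400,300),interpolation=cv2.INTER_CUBIC)
cv2.imwrite('pics/c3.png',cv2.cvtColor(np.hstack([c(a,210,215),c(b,325,207)]),cv2.COLOR_RGB2BGR))
E
```

```text
time: 5.7
eef_pos: [0.5004, -0.2267, 0.2922]
tool_rot: [-3.14, -0.002, 3.136]
force: [0.1, -0.1, -0.4]
opening: 0.27
gripper_force: 39.3
time: 5.95
eef_pos: [0.5011, -0.2205, 0.2789]
tool_rot: [3.14, -0.004, -3.141]
force: [-0.1, 0.9, -0.9]
opening: 0.271
gripper_force: 39.4
[ 0.50111521 -0.22047149  0.27888833] [-0.03344964  0.28014301  0.45559455  1.7178488  -0.13219528  1.17800785
  2.02954736] [-0.08978989  0.91561753 -0.85392172]
[259.73019774 256.36187356] [375.50428528 242.21798469]
[258.5843744  238.96896259] [380.7645609  239.93135911]
[256.77155383 211.45143378] [389.40019845 236.17747412]
```

View pics/c3.png

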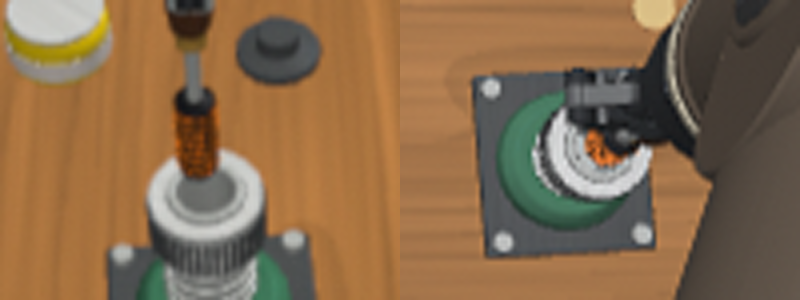

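```bash
python3 -m crank '[{"slide":[-1.5,0,0],"roll":0,"hand":1},{"slide":[0,0,0],"roll":0,"hand":1},{"slide":[0,0,0],"roll":0,"hand":1}]'
python3 - <<'E'
from h import *
s=r.observe();print(s['eef_pos'],s['force'],s['torque'])
a=r.camera('side');x=s['eef_pos'];b=r.camera('top')
print(r.pinpoint('side','brush'),r.pinpoint('top','brush'))
for d in(.134,.079):print(proj('side',[x[0],x[1],x[2]-d]),proj('top',[x[0],x[1],x[2]-d]))
c=lambda im,x,y:cv2.resize(im[y:y+50,x:x+50],(400,400),interpolation=cv2.INTER_CUBIC)
cv2.imwrite('pics/c4.png',cv2.cvtColor(np.hstack([c(a,235,230),c(b,350,220)]),cv2.COLOR_RGB2BGR))
E
```

```text
time: 6.3
eef_pos: [0.5038, -0.2217, 0.2816]
tool_rot: [3.142, 0.001, -3.141]
force: [0.2, 0.6, -1.2]
opening: 0.271
gripper_force: 39.4
[ 0.50380118 -0.22167703  0.2815722 ] [ 0.15535074  0.56911157 -1.18913039] [-0.01831986 -0.02393603 -0.0091188 ]
[{'centre': [262.0, 258.6], 'p': 0.69}] []
[260.96546707 255.94602958] [376.23075538 240.95650206]
[259.86517614 238.48901403] [381.54213255 238.59637983]
```

View pics/c4.png

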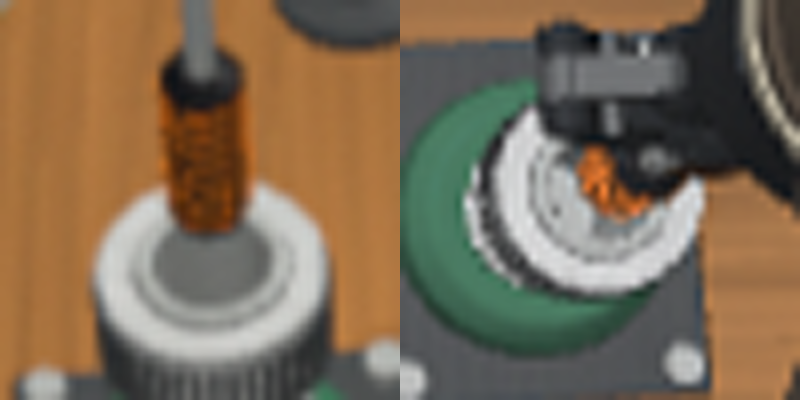

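```bash
python3 -m crank '[{"slide":[0.5,0.5,5],"roll":0,"hand":1},{"slide":[0,0,5],"roll":0,"hand":1},{"slide":[0,0,5],"roll":0,"hand":1},{"slide":[0,0,5],"roll":0,"hand":1},{"slide":[0,0,4],"roll":0,"hand":1},{"slide":[0,0,4],"roll":0,"hand":1},{"slide":[0,0,4],"roll":0,"hand":1},{"slide":[0,0,0],"roll":0,"hand":1}]'
```

```text
time: 7.17
eef_pos: [0.5026, -0.2215, 0.2484]
tool_rot: [3.141, -0.001, 3.141]
force: [-0.2, -1.2, -0.9]
opening: 0.27
gripper_force: 39.4
```

```bash
python3 -m crank '[{"slide":[0,0,6],"roll":0,"hand":1},{"slide":[0,0,6],"roll":0,"hand":1},{"slide":[0,0,6],"roll":0,"hand":1},{"slide":[0,0,6],"roll":0,"hand":1},{"slide":[0,0,6],"roll":0,"hand":1},{"slide":[0,0,6],"roll":0,"hand":1},{"slide":[0,0,6],"roll":0,"hand":1},{"slide":[0,0,0],"roll":0,"hand":1}]'
```

```text
time: 7.83
eef_pos: [0.5023, -0.2214, 0.2059]
tool_rot: [3.141, -0.002, 3.141]
force: [-0.7, 0.8, -2.0]
opening: 0.271
gripper_force: 39.4
```

```bash
python3 -m crank '[{"slide":[0,0,6],"roll":0,"hand":1},{"slide":[0,0,6],"roll":0,"hand":1},{"slide":[0,0,6],"roll":0,"hand":1},{"slide":[0,0,6],"roll":0,"hand":1},{"slide":[0,0,4],"roll":0,"hand":1},{"slide":[0,0,2],"roll":0,"hand":1},{"slide":[0,0,2],"roll":0,"hand":1},{"slide":[0,0,1],"roll":0,"hand":1},{"slide":[0,0,0],"roll":0,"hand":1}]'
```

```text
time: 8.58
eef_pos: [0.5032, -0.2218, 0.1744]
tool_rot: [-3.142, 0.0, 3.141]
force: [0.5, 0.2, -0.6]
opening: 0.265
gripper_force: 39.4
```

```bash
python3 -m crank '[{"slide":[0,0,2],"roll":0,"hand":1},{"slide":[0,0,2],"roll":0,"hand":1},{"slide":[0,0,1],"roll":0,"hand":1},{"slide":[0,0,0],"roll":0,"hand":1}]'
```

```text
time: 8.92
eef_pos: [0.5065, -0.2232, 0.1734]
tool_rot: [-3.139, 0.009, 3.141]
force: [-0.9, 1.5, 28.9]
opening: 0.272
gripper_force: 42.3
```

```bash
python3 -m crank '[{"slide":[0,0,-7],"roll":0,"hand":1},{"slide":[0,0,-9],"roll":0,"hand":1},{"slide":[0,0,-9],"roll":0,"hand":1},{"slide":[0,0,-9],"roll":0,"hand":1},{"slide":[0,0,-9],"roll":0,"hand":1},{"slide":[0,0,-9],"roll":0,"hand":1},{"slide":[0,0,-9],"roll":0,"hand":1},{"slide":[0,0,0],"roll":0,"hand":1}]'
```

```text
time: 9.58
eef_pos: [0.5037, -0.2221, 0.2323]
tool_rot: [-3.141, 0.002, 3.141]
force: [0.2, 0.0, -0.2]
opening: 0.272
gripper_force: 39.4
```

```bash
python3 -m crank '[{"slide":[0,0,8],"roll":0,"hand":1},{"slide":[0,0,8],"roll":0,"hand":1},{"slide":[0,0,8],"roll":0,"hand":1},{"slide":[0,0,8],"roll":0,"hand":1},{"slide":[0,0,8],"roll":0,"hand":1},{"slide":[0,0,8],"roll":0,"hand":1},{"slide":[0,0,6],"roll":0,"hand":1},{"slide":[0,0,3],"roll":0,"hand":1},{"slide":[0,0,2],"roll":0,"hand":1},{"slide":[0,0,0],"roll":0,"hand":1}]'
```

```text
time: 10.42
eef_pos: [0.5047, -0.2219, 0.1734]
tool_rot: [3.141, 0.004, 3.141]
force: [-1.7, 2.0, 21.4]
opening: 0.271
gripper_force: 41.7
```

```bash
python3 -m crank '[{"slide":[0,0,-6],"roll":0,"hand":1},{"slide":[0,0,-11],"roll":0,"hand":1},{"slide":[0,0,-11],"roll":0,"hand":1},{"slide":[0,0,-11],"roll":0,"hand":1},{"slide":[0,0,-11],"roll":0,"hand":1},{"slide":[0,0,-11],"roll":0,"hand":1},{"slide":[0,0,-11],"roll":0,"hand":1},{"slide":[0,0,-11],"roll":0,"hand":1},{"slide":[0,0,-11],"roll":0,"hand":1},{"slide":[0,0,-11],"roll":0,"hand":1},{"slide":[0,0,-11],"roll":0,"hand":1},{"slide":[0,0,-8],"roll":0,"hand":1}]'
```

```text
time: 11.42
eef_pos: [0.503, -0.2218, 0.2967]
tool_rot: [3.142, 0.001, 3.141]
force: [0.6, -0.7, -0.9]
opening: 0.267
gripper_force: 39.5
```

```bash
python3 -m crank '[{"slide":[2,20,0],"roll":0,"hand":1},{"slide":[2,34,0],"roll":0,"hand":1},{"slide":[2,36,0],"roll":0,"hand":1},{"slide":[2,36,0],"roll":0,"hand":1},{"slide":[2,36,0],"roll":0,"hand":1},{"slide":[2,36,0],"roll":0,"hand":1},{"slide":[2,36,0],"roll":0,"hand":1},{"slide":[2,36,0],"roll":0,"hand":1},{"slide":[2,36,0],"roll":0,"hand":1},{"slide":[2,36,0],"roll":0,"hand":1},{"slide":[2,26,0],"roll":0,"hand":1},{"slide":[2,10,0],"roll":0,"hand":1}]'; python3 -m crank '[{"slide":[0,0,20],"roll":0,"hand":1},{"slide":[0,0,20],"roll":0,"hand":1},{"slide":[0,0,20],"roll":0,"hand":1},{"slide":[0,0,10],"roll":0,"hand":1},{"slide":[0,0,0],"roll":0,"hand":1},{"slide":[0,0,0],"roll":0,"hand":1}]'
python3 - <<'E'
from h import *
a=r.camera('side');b=r.camera('top');s=r.observe();print(s['eef_pos'],s['force'],s['torque']);x=s['eef_pos']
for d in(.134,):print(proj('side',[x[0],x[1],x[2]-d]),proj('top',[x[0],x[1],x[2]-d]))
c=lambda im,x,y:cv2.resize(im[y:y+50,x:x+50],(400,400),interpolation=cv2.INTER_CUBIC)
cv2.imwrite('pics/c5.png',cv2.cvtColor(np.hstack([c(a,230,145),c(b,190,230)]),cv2.COLOR_RGB2BGR))
E
```

```text
time: 12.42
eef_pos: [0.4782, 0.1611, 0.2954]
tool_rot: [3.14, -0.001, -3.136]
force: [0.2, 0.8, -0.6]
opening: 0.265
gripper_force: 39.5
time: 12.92
eef_pos: [0.4792, 0.1559, 0.2256]
tool_rot: [-3.141, -0.001, 3.141]
force: [-0.7, 0.3, -0.9]
opening: 0.267
gripper_force: 39.6
[0.47990325 0.1563028  0.22652093] [-0.26299753  0.50924076 -1.00857451] [ 0.02075037 -0.0267303   0.00661702]
[252.04396855 161.19095867] [216.18133243 252.73138724]
```

View pics/c5.png

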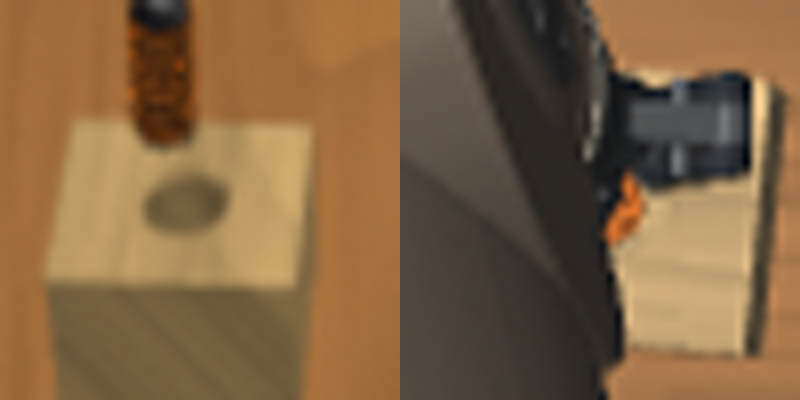

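```bash
python3 -m crank '[{"slide":[-4.5,0,0],"roll":0,"hand":1},{"slide":[0,0,6],"roll":0,"hand":1},{"slide":[0,0,6],"roll":0,"hand":1},{"slide":[0,0,6],"roll":0,"hand":1},{"slide":[0,0,6],"roll":0,"hand":1},{"slide":[0,0,5],"roll":0,"hand":1},{"slide":[0,0,5],"roll":0,"hand":1},{"slide":[0,0,5],"roll":0,"hand":1},{"slide":[0,0,5],"roll":0,"hand":1},{"slide":[0,0,0],"roll":0,"hand":1}]'
```

```text
time: 13.85
eef_pos: [0.4831, 0.1561, 0.1802]
tool_rot: [-3.141, -0.001, 3.141]
force: [-0.4, -0.4, -1.0]
opening: 0.27
gripper_force: 39.6
```

```bash
python3 -m crank '[{"slide":[0,0,5],"roll":0,"hand":1},{"slide":[0,0,5],"roll":0,"hand":1},{"slide":[0,0,5],"roll":0,"hand":1},{"slide":[0,0,5],"roll":0,"hand":1},{"slide":[0,0,5],"roll":0,"hand":1},{"slide":[0,0,5],"roll":0,"hand":1},{"slide":[0,0,4],"roll":0,"hand":1},{"slide":[0,0,2],"roll":0,"hand":1},{"slide":[0,0,0],"roll":0,"hand":1}]'
```

```text
time: 14.6
eef_pos: [0.4834, 0.1562, 0.1448]
tool_rot: [-3.141, -0.001, 3.141]
force: [-0.3, -0.7, -2.0]
opening: 0.266
gripper_force: 39.6
```

```bash
python3 -m crank '[{"slide":[0,0,0],"roll":0,"hand":0.2},{"slide":[0,0,0],"roll":0,"hand":-0.3},{"slide":[0,0,0],"roll":0,"hand":-1},{"slide":[0,0,0],"roll":0,"hand":-1},{"slide":[0,0,0],"roll":0,"hand":-1},{"slide":[0,0,0],"roll":0,"hand":-1},{"slide":[0,0,-10],"roll":0,"hand":-1},{"slide":[0,0,-20],"roll":0,"hand":-1},{"slide":[0,0,-25],"roll":0,"hand":-1},{"slide":[0,0,-25],"roll":0,"hand":-1},{"slide":[0,0,-25],"roll":0,"hand":-1},{"slide":[0,0,-10],"roll":0,"hand":-1}]'
python3 - <<'E'
from h import *
s=r.observe();print(s['eef_pos'])
a=save('side','s6.png');b=save('top','t6.png')
print(r.boxes_of('side','brush'),r.pinpoint('side','brush'))
c=lambda im,x,y:cv2.resize(im[y:y+75,x:x+100],(400,300),interpolation=cv2.INTER_CUBIC)
cv2.imwrite('pics/c6.png',cv2.cvtColor(np.hstack([c(a,205,125),c(b,160,210)]),cv2.COLOR_RGB2BGR))
E
```

```text
time: 15.6
eef_pos: [0.4849, 0.1566, 0.2644]
tool_rot: [3.139, 0.004, 3.141]
force: [0.2, 0.7, 0.0]
opening: 1.0
gripper_force: 0.0
[0.48487979 0.15660786 0.2643674 ]
[{'box': [238.1, 250.4, 292.8, 320.9], 'p': 0.25}] [{'centre': [252.6, 184.9], 'p': 0.58}]
```

View pics/c6.png

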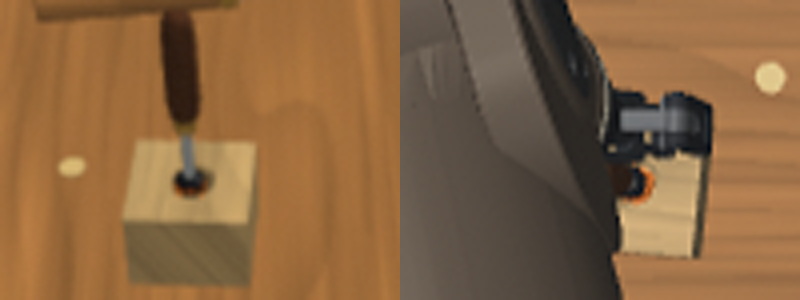

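```bash
python3 -m crank '[{"slide":[-1.6,-20,0],"roll":0,"hand":-1},{"slide":[-1.6,-34,0],"roll":0,"hand":-1},{"slide":[-1.6,-36,0],"roll":0,"hand":-1},{"slide":[-1.6,-36,0],"roll":0,"hand":-1},{"slide":[-1.6,-36,0],"roll":0,"hand":-1},{"slide":[-1.6,-36,0],"roll":0,"hand":-1},{"slide":[-1.6,-36,0],"roll":0,"hand":-1},{"slide":[-1.6,-36,0],"roll":0,"hand":-1},{"slide":[-1.6,-36,0],"roll":0,"hand":-1},{"slide":[-1.6,-36,0],"roll":0,"hand":-1},{"slide":[-1.6,-26,0],"roll":0,"hand":-1},{"slide":[-1.6,-10.5,0],"roll":0,"hand":-1}]'; python3 -m crank '[{"slide":[0,0,20],"roll":0,"hand":-1},{"slide":[0,0,20],"roll":0,"hand":-1},{"slide":[0,0,20],"roll":0,"hand":-1},{"slide":[0,0,20],"roll":0,"hand":-1},{"slide":[0,0,15],"roll":0,"hand":-1},{"slide":[0,0,0],"roll":0,"hand":-1},{"slide":[0,0,0],"roll":0,"hand":-1}]'
python3 - <<'E'
from h import *
a=save('side','s7.png');s=r.observe();print(s['eef_pos'],s['joints'],s['force']);x=s['eef_pos']
print(proj('side',x))
c=lambda im,x,y:cv2.resize(im[y:y+75,x:x+75],(500,500),interpolation=cv2.INTER_CUBIC)
cv2.imwrite('pics/c7.png',cv2.cvtColor(c(a,225,215),cv2.COLOR_RGB2BGR))
E
```

```text
time: 16.8
eef_pos: [0.5009, -0.2267, 0.2588]
tool_rot: [-3.14, -0.003, 3.136]
force: [-0.8, -0.1, 0.6]
opening: 0.998
gripper_force: 0.0
time: 17.38
eef_pos: [0.5018, -0.2213, 0.1641]
tool_rot: [3.141, -0.003, -3.142]
force: [-0.4, -0.3, 0.5]
opening: 1.003
gripper_force: 0.0
[ 0.50248973 -0.22180215  0.16511947] [ 0.01357753  0.39266718  0.41023839  1.86691529 -0.19255291  0.92193288
  2.08376591] [-0.50645223 -0.34271491 -0.65975515]
[259.98818348 250.59115778]
```

View pics/c7.png

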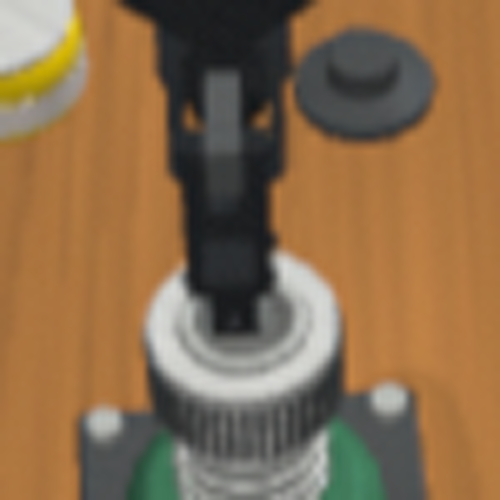

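```bash
python3 -m crank '[{"slide":[-1.8,0,12],"roll":0,"hand":-1},{"slide":[0,0,12],"roll":0,"hand":-1},{"slide":[0,0,12],"roll":0,"hand":-1},{"slide":[0,0,12],"roll":0,"hand":-1},{"slide":[0,0,12],"roll":0,"hand":-1},{"slide":[0,0,12],"roll":0,"hand":-1},{"slide":[0,0,8],"roll":0,"hand":-1},{"slide":[0,0,0],"roll":0,"hand":-1}]'; python3 -m crank '[{"slide":[0,0,0],"roll":0,"hand":-0.6},{"slide":[0,0,0],"roll":0,"hand":0},{"slide":[0,0,0],"roll":0,"hand":1},{"slide":[0,0,0],"roll":0,"hand":1},{"slide":[0,0,0],"roll":0,"hand":1},{"slide":[0,0,0],"roll":0,"hand":1}]' 70
```

```text
time: 18.1
eef_pos: [0.5039, -0.2218, 0.084]
tool_rot: [3.141, -0.002, 3.141]
force: [0.5, -0.9, 0.4]
opening: 1.0
gripper_force: 0.0
time: 18.6
eef_pos: [0.505, -0.2233, 0.086]
tool_rot: [-3.14, 0.002, 3.14]
force: [0.4, -4.9, 2.6]
opening: 0.738
gripper_force: 76.1
```

```bash
python3 -m crank '[{"slide":[0,-1,2],"roll":0,"hand":1},{"slide":[0,0,2],"roll":0,"hand":1},{"slide":[0,0,1],"roll":0,"hand":1},{"slide":[0,0,0],"roll":0,"hand":1},{"slide":[0,0,0],"roll":0,"hand":1}]'
```

```text
time: 19.02
eef_pos: [0.5049, -0.2234, 0.082]
tool_rot: [3.141, 0.002, 3.141]
force: [-6.6, -1.3, 25.2]
opening: 0.736
gripper_force: 78.6
```

```bash
python3 -m crank '[{"slide":[0.7,0,-2.4],"roll":0,"hand":1},{"slide":[0,0,0],"roll":3,"hand":1},{"slide":[0,0,0],"roll":3,"hand":1},{"slide":[0,0,0],"roll":3,"hand":1},{"slide":[0,0,0],"roll":3,"hand":1},{"slide":[0,0,0],"roll":0,"hand":1},{"slide":[0,0,0],"roll":0,"hand":1}]'
```

```text
time: 19.6
eef_pos: [0.5049, -0.224, 0.0832]
tool_rot: [-3.141, 0.003, 2.932]
force: [1.8, -3.8, 3.9]
opening: 0.735
gripper_force: 76.3
```

```bash
python3 -m crank '[{"slide":[0,-0.5,1.6],"roll":0,"hand":1},{"slide":[0,0,0],"roll":3,"hand":1},{"slide":[0,0,0],"roll":3,"hand":1},{"slide":[0,0,0],"roll":0,"hand":1}]';python3 -m crank '[{"slide":[0,0,0],"roll":3,"hand":1},{"slide":[0,0,0],"roll":3,"hand":1},{"slide":[0,0,0],"roll":0,"hand":1}]'
```

```text
time: 19.93
eef_pos: [0.5048, -0.2244, 0.0825]
tool_rot: [3.141, 0.003, 2.824]
force: [-2.6, -2.8, 16.9]
opening: 0.738
gripper_force: 77.5
time: 20.18
eef_pos: [0.5047, -0.2247, 0.0824]
tool_rot: [3.142, 0.003, 2.719]
force: [-2.8, -3.8, 15.5]
opening: 0.732
gripper_force: 77.4
```

```bash
python3 -m crank '[{"slide":[0,0,0],"roll":3,"hand":1},{"slide":[0,0,0],"roll":3,"hand":1},{"slide":[0,0,0],"roll":0,"hand":1}]';python3 -m crank '[{"slide":[0,0,0],"roll":3,"hand":1},{"slide":[0,0,0],"roll":3,"hand":1},{"slide":[0,0,0],"roll":0,"hand":1}]'
```

```text
time: 20.43
eef_pos: [0.5046, -0.225, 0.0825]
tool_rot: [3.141, 0.003, 2.614]
force: [-2.3, -5.4, 16.9]
opening: 0.738
gripper_force: 77.5
time: 20.68
eef_pos: [0.5045, -0.2253, 0.0825]
tool_rot: [3.141, 0.003, 2.509]
force: [-3.1, -5.6, 17.5]
opening: 0.734
gripper_force: 77.6
```

```bash
python3 -m crank '[{"slide":[-0.6,-1.0,0],"roll":3,"hand":1},{"slide":[0,0,0],"roll":3,"hand":1},{"slide":[0,0,0],"roll":0,"hand":1}]';python3 -m crank '[{"slide":[0,0,0],"roll":3,"hand":1},{"slide":[0,0,0],"roll":3,"hand":1},{"slide":[0,0,0],"roll":0,"hand":1}]'
```

```text
time: 20.93
eef_pos: [0.5043, -0.2257, 0.0821]
tool_rot: [3.141, 0.002, 2.404]
force: [-2.5, -3.0, 17.5]
opening: 0.739
gripper_force: 77.5
time: 21.18
eef_pos: [0.5041, -0.2258, 0.0815]
tool_rot: [3.141, 0.002, 2.3]
force: [-0.5, -5.0, 5.7]
opening: 0.733
gripper_force: 76.3
```

```bash
python3 -m crank '[{"slide":[0,0,0],"roll":2.5,"hand":1},{"slide":[0,0,0],"roll":2.5,"hand":1},{"slide":[0,0,1.5],"roll":0,"hand":1},{"slide":[0,0,1.5],"roll":0,"hand":1},{"slide":[0,0,0],"roll":0,"hand":1}]'
```

```text
time: 21.6
eef_pos: [0.5039, -0.2259, 0.0783]
tool_rot: [-3.142, 0.002, 2.216]
force: [-0.2, -5.6, 6.3]
opening: 0.733
gripper_force: 76.3
```

```bash
python3 -m crank '[{"slide":[0,0,2],"roll":0,"hand":1},{"slide":[0,0,2],"roll":0,"hand":1},{"slide":[0,0,2],"roll":0,"hand":1},{"slide":[0,0,2],"roll":0,"hand":1},{"slide":[0,0,1.5],"roll":0,"hand":1},{"slide":[0,0,0],"roll":0,"hand":1},{"slide":[0,0,0],"roll":0,"hand":1}]' 80
```

```text
time: 22.18
eef_pos: [0.504, -0.226, 0.071]
tool_rot: [3.14, 0.002, 2.216]
force: [-9.0, -0.5, 36.5]
opening: 0.737
gripper_force: 88.5
```

```bash
python3 -m crank '[{"slide":[0,0,-1.5],"roll":0,"hand":1},{"slide":[0,0,0],"roll":0,"hand":1},{"slide":[0,0,0],"roll":0,"hand":1},{"slide":[0,0,0],"roll":0,"hand":1}]'
python3 - <<'E'
from h import *
s0=cv2.imread('pics/s7.png');a=save('side','s8.png');s=r.observe();print(s['eef_pos'],s['force'])
c=lambda im,x,y:cv2.resize(im[y:y+75,x:x+65],(400,460),interpolation=cv2.INTER_CUBIC)
cv2.imwrite('pics/c8.png',np.hstack([c(s0,230,235),c(cv2.imread('pics/s8.png'),230,235)]))
E
```

```text
time: 22.52
eef_pos: [0.5039, -0.226, 0.0712]
tool_rot: [3.141, 0.002, 2.216]
force: [-3.3, -3.6, 16.4]
opening: 0.734
gripper_force: 86.0
[ 0.50388003 -0.22597432  0.07118445] [-4.28465007 -3.1622284  17.35857529]
```

View pics/c8.png

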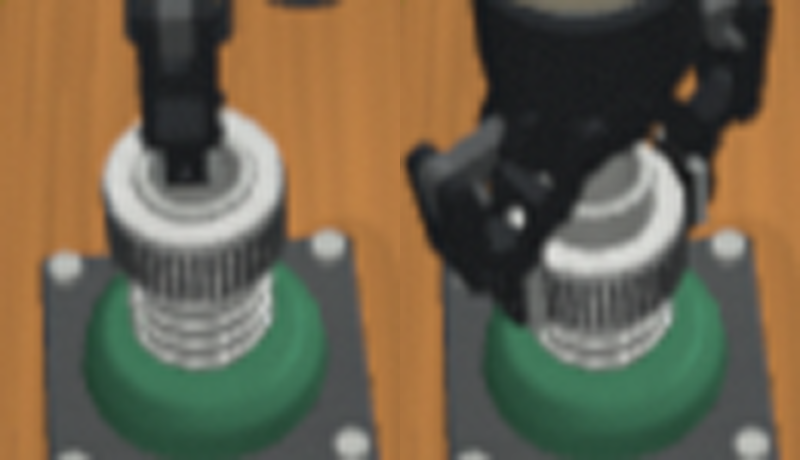

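```bash
python3 -m crank '[{"slide":[0,0,0.6],"roll":0,"hand":1},{"slide":[0,0,0],"roll":0,"hand":1},{"slide":[0,0,0],"roll":0,"hand":1}]' && python3 -c "
from cell import r
print(r.job_done())"
```

```text
time: 22.82
eef_pos: [0.5039, -0.226, 0.0711]
tool_rot: [3.14, 0.002, 2.216]
force: [-5.3, -1.8, 25.0]
opening: 0.739
gripper_force: 87.3
the job is handed in; nothing more can be done
None
```

I handed the job in at 22.8 s: the socket is scrubbed to the bottom twice, the brush stands back in its stand, and the collar turned about 53° clockwise, dropped over the pin, and is held at its stop with about 25 N; the system gave no verdict.

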